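# Swap the packs in the push-push charger of the glazing bench

## Task

Take the charged battery pack (green cap) out of the grey bench charger and stand it upright in the plywood tray, then put the flat pack (orange cap) in to charge. The charger has a push-push catch: press the green pack down to its stop to unlatch it and let it pop up before you lift it out, and press the orange pack down to its stop and let go so that it stays latched down; feel for the stop and do not force it, as the catch is delicate. Leave everything else on the bench where it is.

Things in the scene. Friction and masses are not known exactly. Their poses are not given: they have to be found in the camera images.
- charger: grey charger block fixed on the bench, 130 (its x) x 150 (its y) x 85 mm high; origin at the centre of its underside, z up. An upright rectangular well, 31.6 (x) x 49.6 (y) mm with a 4 mm chamfer round its mouth, opens in the middle of the top.
- well (a point): centre of the well's mouth, in the plane of the charger's flat top (85 mm above the bench); axes as the charger's
- carriage (a joint): sprung floor of the well, slides straight down, in m: -0.016 popped up (a pack then rises 36 mm above the charger's top), 0 latched down (pack rises 20 mm), positive = pressed beyond that. Spring: 5 N popped up, 7.5 N latched, 10 N deepest, plus 55 N per m/s of damping, so it takes some 0.25 s to rise. More than 32 N on it breaks the catch.
- floor (a point): centre of the carriage's top face, where the pack's foot stands. Each press to the stop switches the state (latched / popped up) once let go; a press short of it changes nothing. The stop lies 5 to 17 mm beyond the latched height, differs from charger to charger and cannot be seen: there the force climbs sharply above the spring's. About 14 to 18 N in all is a sure press.
- charged_pack: battery pack, black with a green cap, 28 (its x) x 46 (its y) x 64 mm high, 110 to 220 g; origin at the centre of its underside, z up; same half a turn round. The lowest 4 mm are a foot 2 mm smaller all round. It starts latched down in the charger's well.
- flat_pack: pack of the same form with an orange cap, standing on the bench
- old_pack: pack of the same form with a blue cap, standing on the bench; not needed, leave it
- tray: low plywood tray fixed on the bench, 130 (x) x 150 (y) mm outside, walls 5 mm thick and 22 mm high, floor 5 mm thick; origin at the centre of its underside
- glass_cutter: glass cutter with a red handle, lying, 140 mm long; origin under its middle; leave it
- square: steel and aluminium try square lying flat, 230 x 130 mm; origin under its stock; leave it
- frame: dark wooden picture frame lying flat, 160 x 200 x 16 mm; origin under its centre; leave it
- jar: amber jar with a white lid, 60 mm wide, 75 mm high; origin under its centre; leave it
- marker: white marker with a black cap, lying, 135 mm long; origin under its middle; leave it
- cup: white cup, 72 mm wide, 80 mm high; origin under its centre; leave it

How it is judged:
By the outcome, as a careful person would: the job done as asked, in the order asked, and still so for the second after the job is handed in, with the robot touching nothing.
It also fails if it takes over 66 s, if anything falls off the work surface, if the arm or the gripper's body presses on something with over 40 N, if the wrist force passes 120 N, or if a joint passes its speed limit or range.

## Robot

A 6-joint arm with a two-finger parallel gripper is mounted at the origin on the work surface. World frame = base frame: x ahead of the robot, y to its left, z up, the work surface at z = 0. Lengths are in m, angles in degrees, forces in N, time in s.
With the tool pointing down it reaches from about 0.4 to 0.825 m from the base axis. Payload 7 kg.
Tool frame: the origin (TCP) lies on the centre line of the jaws, within the pads' length; the fingertips stand 14 mm ahead of it and the grasp point (between the pads) lies 5 mm behind it; z points along the fingers, x is the direction in which the jaws open and shut, and the axes are right-handed (so a half turn about z gives the same grasp; the last joint's range is limited). The gripper opens to 88 mm and grips with 3 to 60 N. Pads are 19 mm wide; open, the fingers measure 130 mm over their backs; the gripper's body (78 mm by 193 mm) begins 47 mm behind the grasp point.
Start: joints at [92.653, 20.546, 0.682, 0, -70.136, -16.507], TCP at [0.162, 0.655, 0.241] pointing down, gripper open.
Joint ranges: [-176.03, 176.03], [-82.01, 121.73], [-58.28, 71.71], [-173.87, 95.51], [-174.79, -0.11], [-173.66, 173.66]. Speed limits (degrees/s): [136.94, 136.94, 172.46, 180, 180, 180].

## Interface

Orientations are given as [roll, pitch, yaw] about the fixed x, y, z axes, in that order (R = Rz(yaw) Ry(pitch) Rx(roll)).
In Python, from plant import * gives the robot as it stands.
- The arm moves only by the shell command python3 -m handwheel 'ROWS' [OPENING]. ROWS is JSON, a list of rows, each a list of 2 entries, a list of its own where there are three numbers: the shift along the tool's x, y, z each as a share of 0.2 m, from -1 to 1, then the turn, a rotation vector about the tool's x, y, z each as a share of 360 degrees, from -1 to 1. In form: [[[tx, ty, tz], [ax, ay, az]], ...]. A call has 1 to 5 rows; each row is the pose to reach, as a shift and turn from the pose commanded when the call began, along the tool's axes at that moment, turning the shorter way round; what a row does not reach only later rows make up. A row lasts 1/12 s, in which the tool goes at most 41.7 mm and 7.16 degrees, less where a joint would pass 70% of its speed; a pose out of reach is approached as far as the arm can. A call with a number of a shift or a turn outside -1 to 1 is refused whole. A call with a gripper value outside its range is refused whole. OPENING is the closure, from -1 (fully open) to 1 (shut), set as the call begins (- or left out, the last holds). The fingers move at their own pace and stop on an object; the grip force is fixed at half the most. Time passes only in rows, so rows that repeat a pose let the fingers close. It gives the time, the measured TCP pose, the force and the opening at its end, in the units of the state.
- get_obs(): the state, without advancing time (a new reading comes with each control period).
- snapshot(name): name is "side" or "top" or "wrist"; returns a dict with "color" (400x640x3 uint8, red, green, blue), "z_map" (400x640 float32, m along the optical axis (not along the pixel's ray), 0 where there is no reading), "intrinsics" (3x3 intrinsics, pixels), "rvec" (rotation vector, rad) and "tvec" (3), from world to camera coordinates, as OpenCV has them. Camera axes: x right, y down, z forward; pixel columns grow to the right and rows downward; lengths in m; the calibration is good to about 2 mm. A picture is of the moment at which its call begins.
- close_job(): hands the job in, once; it reports no verdict.
The state is a dict: "clock": time; "joint_pos": joint angles; "qvel": joint speeds; "tau": joint torques, N m; "tool_pos": TCP position; "orientation": TCP orientation; "force": force on the tool from outside, world axes, zero at the start; "moment": the same for the moment, N m; "opening": finger opening in m.
Only numpy, scipy, OpenCV 4.12 (cv2) and the standard library are available. Lean on these libraries where they do the work, as an engineer would, in place of code of your own. Each camera call takes 0.05 s, during which the arm holds its last target. There are 200 camera calls.

## Working session

There is one attempt and no reset: what is moved stays moved. The work goes in short steps, Python scripts to look and compute and a shell command to move; the robot and the scene stay as the last step left them, time stands still between calls to the robot, and variables do not carry over. Pictures are saved under pics/ and viewed, about 8 in all and at most 12, crops included, and the job is handed in when it is done.

```bash
ls; mkdir -p pics; python3 - <<'E'
from plant import *
import cv2,numpy as np
print(get_obs())
for n in ("top","side"):
    s=snapshot(n); np.savez(f"pics/{n}0.npz",**s); cv2.imwrite(f"pics/{n}0.png",s["color"][:,:,::-1]); print(n,s["intrinsics"],s["rvec"],s["tvec"])
E
```

```text
pics
{'clock': 0.0, 'joint_pos': array([ 9.26531821e+01,  2.05895151e+01,  6.31873775e-01, -2.01722536e-02,
       -7.01364847e+01, -1.65061913e+01]), 'qvel': array([ 0.0570514 ,  0.00197144,  0.07702367, -0.02382642, -0.03215385,
       -0.0642133 ]), 'tau': array([ 8.90422180e-04, -5.82717454e+01,  2.93053311e+01,  6.99704066e+00,
        7.08638050e-03, -1.61672356e-04]), 'tool_pos': array([0.16153798, 0.65488203, 0.23962975]), 'orientation': array([-1.79991436e+02, -9.56352096e-02, -1.03859886e+02]), 'force': array([-0.43708447, -1.1860217 , -0.72045738]), 'moment': array([-0.05076041, -0.03699133,  0.00240448]), 'opening': 0.0878085390293108}
top [[427.16957064   0.         320.69538117]
 [  0.         427.16957064 199.30567155]
 [  0.           0.           1.        ]] [ 2.12769503 -2.11498432  0.15477897] [0.00785918 0.57261779 1.20691738]
side [[371.79150346   0.         320.17683247]
 [  0.         371.79150346 190.89690305]
 [  0.           0.           1.        ]] [ 2.22122817 -0.68978071  0.30006487] [-0.48977844  0.27082988  1.04188151]
```

View pics/top0.png

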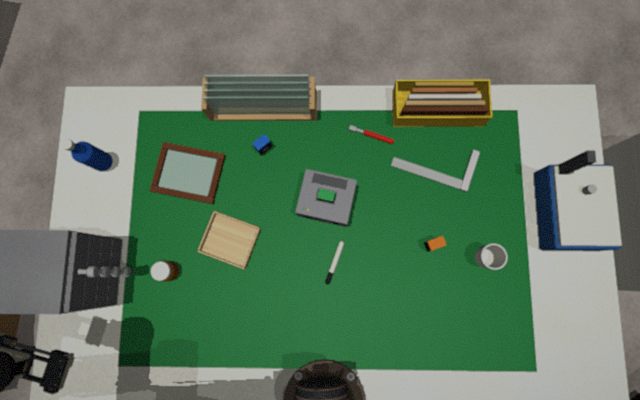

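The top view shows the charger at (327,197) with the green cap at (326,196). The tray is at (229,240), the orange pack at (435,243) and the blue one at (262,145). Next I measure these by depth and colour.

```bash
cat > h.py <<'E'
import numpy as np,cv2
from scipy.spatial.transform import Rotation as R
def cloud(s):
    K,z=s["intrinsics"],s["z_map"]; v,u=np.mgrid[:z.shape[0],:z.shape[1]]
    p=np.stack([(u-K[0,2])/K[0,0]*z,(v-K[1,2])/K[1,1]*z,z],-1)
    Rm=cv2.Rodrigues(np.asarray(s["rvec"]))[0]
    w=(p-np.ravel(s["tvec"]))@Rm; w[z==0]=np.nan
    return w
def rect(P):
    (c,wh,a)=cv2.minAreaRect(P[:,:2].astype(np.float32)); return np.round(c,4),np.round(wh,4),round(a,2)
def hsv(s): return cv2.cvtColor(np.ascontiguousarray(s["color"]),cv2.COLOR_RGB2HSV)
def comp(m,minn=10):
    n,l,st,c=cv2.connectedComponentsWithStats(m.astype(np.uint8)); return [l==i for i in range(1,n) if st[i,4]>=minn]
def go(yaw,tgt):
    """shift/turn shares for a target TCP pos, jaw yaw, tool down"""
    from plant import get_obs
    o=get_obs(); r=R.from_euler('xyz',o["orientation"],degrees=True)
    rt=R.from_euler('xyz',[180,0,yaw],degrees=True)
    return r.inv().apply(np.array(tgt)-o["tool_pos"])/.2,(r.inv()*rt).as_rotvec(degrees=True)/360
E
python3 - <<'E'
from h import *
for n in("top","side"):
    s=dict(np.load(f"pics/{n}0.npz"));w=cloud(s);H=hsv(s);h,sa,v=[H[...,i] for i in range(3)]
    near=(w[...,0]>.2)&(w[...,0]<.9)&(abs(w[...,1])<.6)
    for nm,m in dict(orange=(h>5)&(h<20)&(sa>200)&(v>120),blue=(h>105)&(h<125)&(sa>180),green=(h>55)&(h<85)&(sa>150)).items():
        zlo=.05 if nm!="green" else .095
        for c in comp(m&near&(w[...,2]>zlo)): print(n,nm,c.sum(),np.nanmean(w[c],0).round(4),np.nanmedian(w[c][:,2]).round(4),rect(w[c][w[c][:,2]>np.nanmedian(w[c][:,2])-.006]))
    for c in comp(near&(abs(w[...,2]-.085)<.008),300): print(n,"charger",c.sum(),np.nanmedian(w[c][:,2]),rect(w[c]))
    for c in comp(near&(w[...,2]>.0035)&(w[...,2]<.035),300): print(n,"low",c.sum(),np.nanmedian(w[c][:,2]),rect(w[c]))
E
```

```text
top blue 145 [0.7416 0.1912 0.0619] 0.0626 (array([0.7423, 0.1922]), array([0.0279, 0.044 ]), 40.93)
top green 136 [ 0.5749 -0.0043  0.104 ] 0.1043 (array([ 0.5749, -0.0042]), array([0.0432, 0.0257]), 77.61)
top charger 833 0.087912200661423 (array([ 0.8624, -0.3513]), array([0.2514, 0.0737]), 89.78)
top charger 2164 0.08448733100111261 (array([ 0.5766, -0.0037]), array([0.1499, 0.1315]), 77.51)
top low 888 0.014821532555964186 (array([0.8407, 0.196 ]), array([0.0644, 0.3457]), 8.51)
top low 378 0.018837286906925196 (array([ 0.8159, -0.3369]), array([0.2908, 0.0874]), 73.17)
top low 2929 0.009427996959612125 (array([0.6633, 0.4282]), array([0.2117, 0.1675]), 79.86)
top low 871 0.008579837294247782 (array([ 0.7033, -0.3383]), array([0.2468, 0.1442]), 69.29)
top low 1547 0.006427136936031688 (array([0.455 , 0.2859]), array([0.1668, 0.1411]), 69.01)
side blue 62 [0.7409 0.1848 0.0608] 0.0624 (array([0.7419, 0.1868]), array([0.0246, 0.0401]), 30.28)
side green 44 [ 0.5701 -0.0133  0.1033] 0.1038 (array([ 0.5719, -0.0096]), array([0.0369, 0.0172]), 78.63)
side charger 1172 0.08517478241297016 (array([ 0.579 , -0.0039]), array([0.1569, 0.1308]), 77.45)
side charger 671 0.08270353142763492 (array([ 0.8334, -0.3563]), array([0.0786, 0.2872]), 10.16)
side low 1076 0.009276947675666634 (array([0.6679, 0.44  ]), array([0.2492, 0.1608]), 78.52)
side low 594 0.01630363243849672 (array([0.8401, 0.2064]), array([0.0722, 0.3696]), 7.46)
side low 870 0.006778445377839571 (array([0.4624, 0.2991]), array([0.1854, 0.139 ]), 69.37)
side low 332 0.019074490302104147 (array([ 0.535, -0.031]), array([0.1024, 0.1923]), 29.98)
side low 680 0.01944288125267385 (array([ 0.8191, -0.3581]), array([0.0814, 0.2984]), 16.11)
side low 893 0.009146171131444981 (array([ 0.7094, -0.3396]), array([0.245 , 0.1402]), 71.4)
```

View pics/side0.png

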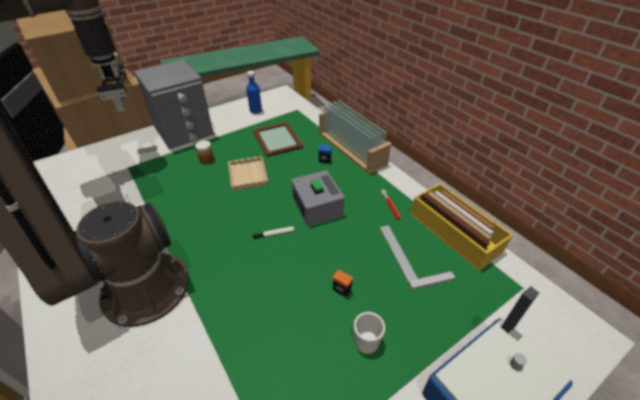

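```bash
cat >> h.py <<'E'
def plan(tgt,yaw,start=None):
    """print one shift/turn per 5-row call"""
    from plant import get_obs
    o=get_obs(); p=o["tool_pos"]; y=o["orientation"][2]; tgt=np.array(tgt)
    dy=(yaw-y+180)%360-180; n=int(np.ceil(max(np.linalg.norm(tgt-p)/.195,abs(dy)/34,1)))
    r=R.from_euler('xyz',o["orientation"],degrees=True); print("yaw",y,"->",yaw,"n",n)
    for k in range(1,n+1):
        q=p+(tgt-p)/(n-k+1); rn=R.from_euler('xyz',[180,0,y+dy*k/n],degrees=True)
        t=r.inv().apply(q-p)/.2; a=(r.inv()*rn).as_rotvec(degrees=True)/360
        print("[[%s],[%s]]"%(",".join("%.3f"%i for i in t),",".join("%.4f"%i for i in a))); p,r=q,rn
E
python3 - <<'E'
from h import *
for n in("top","side"):
    s=dict(np.load(f"pics/{n}0.npz"));w=cloud(s);H=hsv(s)
    u,v=(435,243) if n=="top" else (343,282)
    print(H[v-4:v+5:2,u-4:u+5:4].tolist(), w[v,u])
    m=(H[...,0]<22)&(H[...,1]>140)&(w[...,2]>.045)&(abs(w[...,0]-w[v,u,0])<.05)&(abs(w[...,1]-w[v,u,1])<.05)
    P=w[m]; print(n,m.sum(),P.mean(0),rect(P[P[:,2]>np.median(P[:,2])-.006]))
plan([.575,-.004,.24],-12.5)
plan([.575,-.004,.24],167.5)
E
```

```text
[[[23, 165, 113], [14, 199, 182], [13, 194, 187]], [[15, 204, 186], [14, 194, 185], [14, 194, 185]], [[15, 202, 183], [14, 197, 184], [14, 195, 183]], [[14, 202, 183], [14, 196, 185], [14, 196, 186]], [[14, 198, 183], [14, 194, 188], [18, 180, 152]]] [ 0.44560327 -0.31463173  0.06282301]
top 174 [ 0.44547664 -0.31699528  0.06311997] (array([ 0.4458, -0.3183]), array([0.0278, 0.0468]), 21.01)
[[[13, 190, 199], [13, 191, 199], [13, 190, 199]], [[12, 198, 170], [12, 190, 199], [12, 190, 200]], [[11, 204, 100], [12, 195, 178], [12, 192, 195]], [[9, 154, 48], [12, 213, 109], [12, 195, 162]], [[165, 13, 39], [9, 175, 51], [11, 206, 88]]] [ 0.43856319 -0.33305486  0.06464698]
side 220 [ 0.44525863 -0.32182588  0.06139709] (array([ 0.4477, -0.3187]), array([0.0301, 0.0474]), 23.69)
yaw -103.85875411097015 -> -12.5 n 4
[[0.676,-0.699,0.001],[0.0000,-0.0002,-0.0634]]
[[0.894,-0.382,-0.000],[0.0000,0.0000,-0.0634]]
[[0.972,-0.005,-0.000],[0.0000,0.0000,-0.0634]]
[[0.898,0.373,-0.000],[0.0000,0.0000,-0.0634]]
yaw -103.85875411097015 -> 167.5 n 4
[[0.676,-0.699,0.001],[-0.0001,-0.0002,0.0616]]
[[0.362,-0.902,-0.000],[0.0000,-0.0000,0.0616]]
[[-0.005,-0.972,-0.000],[0.0000,-0.0000,0.0616]]
[[-0.371,-0.899,-0.000],[0.0000,-0.0000,0.0616]]
```

```bash
python3 -m handwheel '[[[0.676,-0.699,0],[0,0,0.0616]],[[0.676,-0.699,0],[0,0,0.0616]],[[0.676,-0.699,0],[0,0,0.0616]],[[0.676,-0.699,0],[0,0,0.0616]],[[0.676,-0.699,0],[0,0,0.0616]]]' 1
python3 -m handwheel '[[[0.362,-0.902,0],[0,0,0.0616]],[[0.362,-0.902,0],[0,0,0.0616]],[[0.362,-0.902,0],[0,0,0.0616]],[[0.362,-0.902,0],[0,0,0.0616]],[[0.362,-0.902,0],[0,0,0.0616]]]'
python3 -m handwheel '[[[-0.005,-0.972,0],[0,0,0.0616]],[[-0.005,-0.972,0],[0,0,0.0616]],[[-0.005,-0.972,0],[0,0,0.0616]],[[-0.005,-0.972,0],[0,0,0.0616]],[[-0.005,-0.972,0],[0,0,0.0616]]]'
python3 -m handwheel '[[[-0.371,-0.899,0],[0,0,0.0616]],[[-0.371,-0.899,0],[0,0,0.0616]],[[-0.371,-0.899,0],[0,0,0.0616]],[[-0.371,-0.899,0],[0,0,0.0616]],[[-0.371,-0.899,0],[0,0,0.0616]]]'
python3 - <<'E'
from h import *
from plant import *
s=snapshot("wrist"); cv2.imwrite("pics/w1.png",s["color"][:,:,::-1]); w=cloud(s);H=hsv(s)
m=(H[...,0]>55)&(H[...,0]<85)&(H[...,1]>120)&(w[...,2]>.095)
for c in comp(m,50): print(c.sum(),np.nanmean(w[c],0),rect(w[c]))
c=max(comp(abs(w[...,2]-.085)<.006,300),key=lambda x:x.sum()); print(c.sum(),np.median(w[c][:,2]),rect(w[c]))
plan([.575,-.004,.15],167.5)
o=get_obs();print(o["tool_pos"],o["force"],o["joint_pos"])
E
```

```text
clock: 0.52
tool_pos: [0.266, 0.4873, 0.2403]
orientation: [-180.0, -0.1, -126.2]
force: [0.8, -0.0, 0.0]
opening: 0.0598
clock: 0.93
tool_pos: [0.369, 0.3229, 0.2405]
orientation: [-180.0, -0.0, -148.3]
force: [0.1, -0.1, -0.6]
opening: 0.0266
clock: 1.35
tool_pos: [0.4724, 0.1584, 0.2405]
orientation: [-180.0, -0.0, -170.5]
force: [-0.7, 0.1, -0.5]
opening: 0.001
clock: 1.77
tool_pos: [0.5758, -0.0067, 0.2401]
orientation: [-180.0, -0.0, 167.3]
force: [0.4, 0.6, 0.2]
opening: 0.0005
1480 [ 0.57721461 -0.00588519  0.10466679] (array([ 0.5775, -0.0045]), array([0.0457, 0.0277]), 76.57)
87 [ 0.53239298 -0.03492622  0.30470824] (array([ 0.5312, -0.0327]), array([0.0033, 0.0188]), 47.44)
83 [ 0.51157327 -0.02514848  0.30411614] (array([ 0.5115, -0.0252]), array([0.0015, 0.023 ]), 77.0)
14901 0.08485357436512193 (array([ 0.5772, -0.0039]), array([0.1501, 0.1304]), 77.4)
yaw 167.28279168550415 -> 167.5 n 1
[[0.016,0.022,0.448],[-0.0003,-0.0001,-0.0006]]
[ 0.57731359 -0.00893734  0.23966309] [ 3.91410252 -1.63956125  2.12372783] [ 18.56707404  11.48020628 -12.02823284   0.08532351 -66.578509
 -31.31822431]
```

View pics/w1.png

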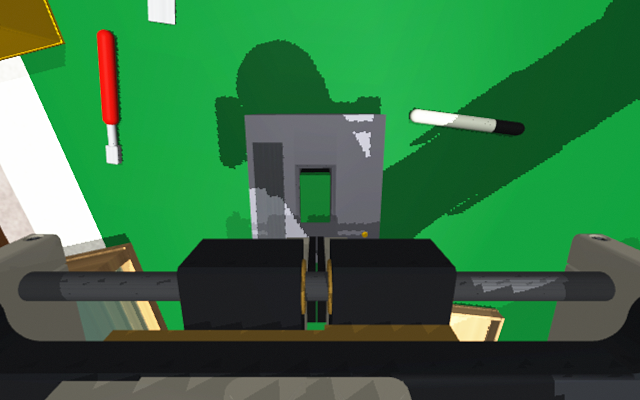

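```bash
python3 -m handwheel '[[[0,0.0,0.3],[0,0,0]],[[0,0,0.3],[0,0,0]],[[0,0,0.3],[0,0,0]],[[0,0,0.3],[0,0,0]]]'
python3 - <<'E'
from h import *
from plant import *
print(get_obs()["tool_pos"],get_obs()["force"]); plan([.577,-.004,.127],167.4)
E
```

```text
clock: 2.15
tool_pos: [0.5742, -0.004, 0.1799]
orientation: [-179.9, -0.1, 167.4]
force: [-0.2, 0.8, -0.0]
opening: 0.0004
[ 0.57424063 -0.00396364  0.17993896] [-0.15744507  0.76889595 -0.01297945]
yaw 167.44838724222447 -> 167.4 n 1
[[-0.014,0.003,0.265],[-0.0003,-0.0003,0.0001]]
```

```bash
python3 -m handwheel '[[[-0.014,0.0,0.265],[0,0,0]],[[-0.014,0,0.265],[0,0,0]],[[-0.014,0,0.265],[0,0,0]],[[-0.014,0,0.265],[0,0,0]]]'
python3 -m handwheel '[[[0,0,0.02],[0,0,0]],[[0,0,0.04],[0,0,0]],[[0,0,0.05],[0,0,0]],[[0,0,0.05],[0,0,0]]]'
python3 -m handwheel '[[[0,0,0.01],[0,0,0]],[[0,0,0.02],[0,0,0]],[[0,0,0.02],[0,0,0]]]'
```

```text
clock: 2.48
tool_pos: [0.5781, -0.004, 0.1289]
orientation: [-180.0, 0.0, 167.5]
force: [1.0, -0.4, 0.7]
opening: 0.0004
clock: 2.82
tool_pos: [0.5781, -0.004, 0.1185]
orientation: [180.0, 0.1, 167.5]
force: [-1.5, 1.0, 6.4]
opening: 0.0005
clock: 3.07
tool_pos: [0.5782, -0.004, 0.1146]
orientation: [180.0, 0.1, 167.5]
force: [-1.1, 1.1, 5.7]
opening: 0.0004
```

```bash
python3 -m handwheel '[[[0,0,0.01],[0,0,0]],[[0,0,0.01],[0,0,0]],[[0,0,0.01],[0,0,0]]]' | grep -E 'pos|force'
python3 -m handwheel '[[[0,0,0.005],[0,0,0]],[[0,0,0.005],[0,0,0]]]' | grep -E 'pos|force'
python3 -m handwheel '[[[0,0,0.005],[0,0,0]],[[0,0,0.005],[0,0,0]]]' | grep -E 'pos|force'
```

```text
tool_pos: [0.5783, -0.004, 0.1129]
force: [0.1, 0.8, 6.8]
tool_pos: [0.5783, -0.0041, 0.1118]
force: [-1.5, 0.4, 7.4]
tool_pos: [0.5783, -0.004, 0.1109]
force: [-1.8, 1.6, 7.1]
```

```bash
python3 -m handwheel '[[[0,0,0.005],[0,0,0]],[[0,0,0.005],[0,0,0]]]' | grep -E 'pos|force'
python3 -m handwheel '[[[0,0,0.005],[0,0,0]],[[0,0,0.005],[0,0,0]]]' | grep -E 'pos|force'
```

```text
tool_pos: [0.5783, -0.0041, 0.1099]
force: [-0.5, 2.1, 6.8]
tool_pos: [0.5783, -0.0041, 0.1089]
force: [-1.4, 1.0, 6.9]
```

```bash
python3 -m handwheel '[[[0,0,0.005],[0,0,0]],[[0,0,0.005],[0,0,0]]]' | grep -E 'pos|force'
```

```text
tool_pos: [0.5783, -0.0041, 0.1079]
force: [-0.4, 1.8, 7.1]
```

```bash
python3 -m handwheel '[[[0,0,0.005],[0,0,0]],[[0,0,0.005],[0,0,0]]]' | grep -E 'pos|force'
python3 -m handwheel '[[[0,0,0.005],[0,0,0]],[[0,0,0.005],[0,0,0]]]' | grep -E 'pos|force'
```

```text
tool_pos: [0.5783, -0.0041, 0.107]
force: [-2.3, 0.8, 7.7]
tool_pos: [0.5784, -0.004, 0.106]
force: [-0.6, 0.2, 7.4]
```

```bash
python3 -m handwheel '[[[0,0,0.005],[0,0,0]],[[0,0,0.005],[0,0,0]]]' | grep -E 'pos|force'
```

```text
tool_pos: [0.5784, -0.0041, 0.105]
force: [-1.2, 1.2, 7.8]
```

```bash
python3 -m handwheel '[[[0,0,0.005],[0,0,0]],[[0,0,0.005],[0,0,0]]]' | grep -E 'pos|force'
```

```text
tool_pos: [0.5784, -0.0041, 0.104]
force: [-1.5, 0.9, 8.2]
```

```bash
python3 -m handwheel '[[[0,0,0.004],[0,0,0]],[[0,0,0.004],[0,0,0]]]' | grep -E 'pos|force'
python3 -m handwheel '[[[0,0,0.003],[0,0,0]],[[0,0,0.003],[0,0,0]]]' | grep -E 'pos|force'
```

```text
tool_pos: [0.5786, -0.0041, 0.1037]
force: [-2.3, 1.1, 11.1]
tool_pos: [0.5789, -0.0041, 0.1035]
force: [-2.8, 0.3, 12.6]
```

```bash
python3 -m handwheel '[[[0,0,0.003],[0,0,0]],[[0,0,0.003],[0,0,0]]]' | grep -E 'pos|force'
```

```text
tool_pos: [0.5791, -0.0041, 0.1033]
force: [-2.6, 0.7, 16.8]
```

```bash
python3 -m handwheel '[[[0,0,0.003],[0,0,0]],[[0,0,0.003],[0,0,0]]]' | grep -E 'pos|force'
```

```text
tool_pos: [0.5793, -0.0041, 0.1031]
force: [-4.3, 1.6, 18.6]
```

Stop found at TCP z≈0.1035, with about 17–18 N. Now I let it pop up.

```bash
python3 -m handwheel '[[[0,0,-0.05],[0,0,0]],[[0,0,-0.1],[0,0,0]],[[0,0,-0.2],[0,0,0]],[[0,0,-0.35],[0,0,0]],[[0,0,-0.35],[0,0,0]]]'
python3 -m handwheel '[[[0,0,0],[0,0,0]],[[0,0,0],[0,0,0]],[[0,0,0],[0,0,0]],[[0,0,0],[0,0,0]],[[0,0,0],[0,0,0]]]' -1
python3 - <<'E'
from h import *
from plant import *
s=snapshot("wrist"); w=cloud(s);H=hsv(s)
m=(H[...,0]>55)&(H[...,0]<85)&(H[...,1]>120)&(w[...,2]>.095)&(w[...,2]<.15)
for c in comp(m,50): print(c.sum(),np.nanmean(w[c],0),rect(w[c]))
s=snapshot("top"); w=cloud(s);H=hsv(s)
m=(H[...,0]>55)&(H[...,0]<85)&(H[...,1]>120)&(w[...,2]>.095)&(w[...,2]<.15)
for c in comp(m,20): print(c.sum(),np.nanmean(w[c],0),rect(w[c]))
plan([.577,-.004,.106],167.4)
E
```

```text
clock: 5.9
tool_pos: [0.5804, -0.004, 0.176]
orientation: [179.9, 0.4, 167.5]
force: [1.9, 0.7, 1.2]
opening: 0.0003
clock: 6.32
tool_pos: [0.5771, -0.0044, 0.1692]
orientation: [-180.0, -0.1, 167.4]
force: [0.2, -0.1, 0.3]
opening: 0.0284
2934 [ 0.57686769 -0.00627784  0.12031262] (array([ 0.5774, -0.0042]), array([0.0463, 0.0277]), 77.1)
yaw 167.44211993099714 -> 167.4 n 1
[[0.001,0.002,0.317],[-0.0001,-0.0002,0.0001]]
```

```bash
python3 -m handwheel '[[[0,0,0],[0,0,0]],[[0,0,0],[0,0,0]],[[0,0,0],[0,0,0]],[[0,0,0],[0,0,0]],[[0,0,0],[0,0,0]]]'
python3 -m handwheel '[[[0,0,0.15],[0,0,0]],[[0,0,0.25],[0,0,0]],[[0,0,0.315],[0,0,0]],[[0,0,0.315],[0,0,0]],[[0,0,0.315],[0,0,0]]]'
python3 -m handwheel '[[[0,0,0],[0,0,0]],[[0,0,0],[0,0,0]],[[0,0,0],[0,0,0]],[[0,0,0],[0,0,0]],[[0,0,0],[0,0,0]]]' 1
python3 -m handwheel '[[[0,0,0],[0,0,0]],[[0,0,0],[0,0,0]],[[0,0,0],[0,0,0]],[[0,0,0],[0,0,0]],[[0,0,0],[0,0,0]]]' 1
```

```text
clock: 6.83
tool_pos: [0.5775, -0.0042, 0.17]
orientation: [-180.0, -0.0, 167.4]
force: [-0.0, 0.3, -0.3]
opening: 0.0694
clock: 7.25
tool_pos: [0.5773, -0.0044, 0.1067]
orientation: [-179.9, -0.1, 167.5]
force: [0.1, 0.7, 0.1]
opening: 0.0875
clock: 7.67
tool_pos: [0.5778, -0.0042, 0.1076]
orientation: [180.0, 0.1, 167.4]
force: [0.5, -0.5, 1.1]
opening: 0.0601
clock: 8.08
tool_pos: [0.5775, -0.0043, 0.1069]
orientation: [-180.0, -0.0, 167.4]
force: [-0.2, -0.2, 0.5]
opening: 0.028
```

```bash
python3 -m handwheel '[[[0,0,0],[0,0,0]],[[0,0,-0.1],[0,0,0]],[[0,0,-0.25],[0,0,0]],[[0,0,-0.4],[0,0,0]],[[0,0,-0.5],[0,0,0]]]'
python3 -m handwheel '[[[0,0,-0.1],[0,0,0]],[[0,0,-0.1],[0,0,0]],[[0,0,-0.1],[0,0,0]]]'
python3 - <<'E'
from h import *
from plant import *
s=dict(np.load("pics/top0.npz"));w=cloud(s);H=hsv(s)
m=(H[...,0]>8)&(H[...,0]<28)&(H[...,1]>40)&(abs(w[...,0]-.455)<.11)&(abs(w[...,1]-.286)<.12)&(w[...,2]<.035)
c=max(comp(m,50),key=lambda x:x.sum());print(c.sum(),np.mean(w[c],0),rect(w[c]))
plan([.456,.286,.23],159)
E
```

```text
clock: 8.5
tool_pos: [0.5781, -0.0043, 0.2094]
orientation: [180.0, 0.1, 167.5]
force: [1.4, -0.4, -1.2]
opening: 0.0279
clock: 8.75
tool_pos: [0.5778, -0.004, 0.2277]
orientation: [179.9, 0.1, 167.4]
force: [-0.7, 0.2, -2.8]
opening: 0.028
2228 [0.45635292 0.28800989 0.00676277] (array([0.4572, 0.2865]), array([0.1515, 0.1311]), 70.27)
yaw 167.4358158586036 -> 159 n 2
[[0.455,0.642,-0.006],[0.0002,0.0002,0.0117]]
[[0.501,0.606,-0.006],[0.0000,-0.0000,0.0117]]
```

```bash
python3 -m handwheel '[[[0.15,0.21,0],[0,0,0.0104]],[[0.3,0.42,0],[0,0,0.0104]],[[0.452,0.642,0],[0,0,0.0104]],[[0.452,0.642,0],[0,0,0.0104]],[[0.452,0.642,0],[0,0,0.0104]]]'
python3 -m handwheel '[[[0.17,0.2,0],[0,0,0.0104]],[[0.34,0.41,0],[0,0,0.0104]],[[0.498,0.608,0],[0,0,0.0104]],[[0.498,0.608,0],[0,0,0.0104]],[[0.498,0.608,0],[0,0,0.0104]]]'
python3 -m handwheel '[[[0,0,0.15],[0,0,0]],[[0,0,0.3],[0,0,0]],[[0,0,0.45],[0,0,0]],[[0,0,0.6],[0,0,0]],[[0,0,0.6],[0,0,0]]]'
python3 - <<'E'
from h import *
from plant import *
s=snapshot("wrist"); cv2.imwrite("pics/w2.png",s["color"][:,:,::-1])
print(get_obs()["tool_pos"],get_obs()["force"]);plan([.457,.2865,.058],160.2)
E
```

```text
clock: 9.17
tool_pos: [0.5149, 0.1444, 0.2255]
orientation: [-180.0, -0.1, 163.9]
force: [-0.8, -1.0, -2.5]
opening: 0.0277
clock: 9.58
tool_pos: [0.4536, 0.2893, 0.2253]
orientation: [-179.9, -0.1, 160.2]
force: [-0.3, 0.9, -1.7]
opening: 0.0274
clock: 10.0
tool_pos: [0.4522, 0.2817, 0.1002]
orientation: [-179.4, -0.3, 159.9]
force: [-1.4, 0.3, -2.7]
opening: 0.0278
[0.45368578 0.28292377 0.10336388] [ 0.5587721  -0.36667869 -1.06752664]
yaw 159.92169043397243 -> 160.2 n 1
[[-0.010,0.024,0.227],[-0.0013,-0.0005,-0.0008]]
```

View pics/w2.png

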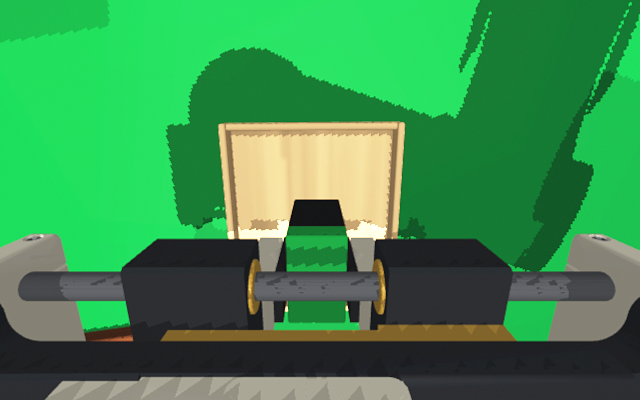

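The wrist view shows the pack hanging straight between the pads at (318,270), over the tray (220–400, 125–240). Now I lower it.

```bash
python3 -m handwheel '[[[-0.01,0.02,0.1],[0,0,0]],[[-0.01,0.02,0.18],[0,0,0]],[[-0.01,0.02,0.205],[0,0,0]],[[-0.01,0.02,0.205],[0,0,0]],[[-0.01,0.02,0.205],[0,0,0]]]' | grep -E 'pos|force'
python3 -m handwheel '[[[0,0,0.01],[0,0,0]],[[0,0,0.01],[0,0,0]],[[0,0,0.01],[0,0,0]]]' | grep -E 'pos|force'
```

```text
tool_pos: [0.4595, 0.2888, 0.0672]
force: [0.3, 0.5, -2.1]
tool_pos: [0.4592, 0.2887, 0.0648]
force: [-0.3, 0.4, -1.7]
```

```bash
python3 -m handwheel '[[[0,0,0.01],[0,0,0]],[[0,0,0.01],[0,0,0]],[[0,0,0.01],[0,0,0]]]' | grep -E 'pos|force'
```

```text
tool_pos: [0.4589, 0.2884, 0.062]
force: [-0.0, 0.2, -2.7]
```

```bash
python3 -m handwheel '[[[0,0,0.015],[0,0,0]],[[0,0,0.015],[0,0,0]],[[0,0,0.015],[0,0,0]]]' | grep -E 'pos|force'
python3 -m handwheel '[[[0,0,0.01],[0,0,0]],[[0,0,0.01],[0,0,0]],[[0,0,0.01],[0,0,0]]]' | grep -E 'pos|force'
```

```text
tool_pos: [0.4588, 0.2883, 0.0587]
force: [0.0, 1.0, -1.4]
tool_pos: [0.4589, 0.2884, 0.0568]
force: [0.6, 0.2, -0.8]
```

```bash
python3 -m handwheel '[[[0,0,0.005],[0,0,0]],[[0,0,0.005],[0,0,0]],[[0,0,0.005],[0,0,0]]]' | grep -E 'pos|force'
```

```text
tool_pos: [0.459, 0.2884, 0.0559]
force: [-0.1, -0.5, -1.2]
```

```bash
python3 -m handwheel '[[[0,0,0.006],[0,0,0]],[[0,0,0.006],[0,0,0]],[[0,0,0.006],[0,0,0]]]' | grep -E 'pos|force'
```

```text
tool_pos: [0.4592, 0.2887, 0.0549]
force: [0.4, 1.0, 0.5]
```

```bash
python3 -m handwheel '[[[0,0,0.004],[0,0,0]],[[0,0,0.004],[0,0,0]],[[0,0,0.004],[0,0,0]]]' | grep -E 'pos|force'
```

```text
tool_pos: [0.4592, 0.2887, 0.0549]
force: [-1.9, -1.5, 7.8]
```

```bash
python3 -m handwheel '[[[0,0,-0.004],[0,0,0]],[[0,0,-0.004],[0,0,0]],[[0,0,-0.004],[0,0,0]],[[0,0,-0.004],[0,0,0]],[[0,0,-0.004],[0,0,0]]]' -0.1 | grep -E 'pos|force|open'
python3 -m handwheel '[[[0,0,-0.1],[0,0,0]],[[0,0,-0.3],[0,0,0]],[[0,0,-0.5],[0,0,0]],[[0,0,-0.7],[0,0,0]],[[0,0,-0.85],[0,0,0]]]' | grep -E 'pos|force|open'
python3 - <<'E'
from h import *
from plant import *
s=snapshot("wrist"); cv2.imwrite("pics/w3.png",s["color"][:,:,::-1])
o=get_obs(); print(o["joint_pos"])
plan([.446,-.3185,.22],202)
E
```

```text
tool_pos: [0.459, 0.2884, 0.0546]
force: [0.2, -0.2, 0.2]
opening: 0.0477
tool_pos: [0.4595, 0.2887, 0.2283]
force: [0.4, 0.4, 0.1]
opening: 0.0483
[ 52.86712865   8.24740957 -16.86173278   0.17282282 -64.29706818
 -72.91583819]
yaw 160.0239631633934 -> 202 n 4
[[-0.242,-0.722,0.012],[0.0014,0.0010,-0.0291]]
[[-0.106,-0.754,0.017],[0.0000,0.0000,-0.0292]]
[[0.033,-0.761,0.017],[0.0000,0.0000,-0.0292]]
[[0.171,-0.742,0.017],[-0.0000,0.0000,-0.0292]]
```

View pics/w3.png

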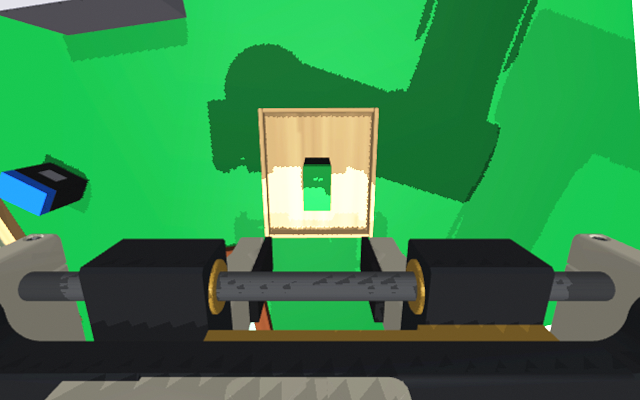

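The green pack stands upright in the middle of the tray, at (316,185). On to the orange one.

```bash
python3 -m handwheel '[[[-0.08,-0.2,0],[0,0,-0.029]],[[-0.16,-0.4,0],[0,0,-0.029]],[[-0.24,-0.6,0],[0,0,-0.029]],[[-0.242,-0.722,0],[0,0,-0.029]],[[-0.242,-0.722,0.012],[0,0,-0.029]]]' -1 | grep -E 'pos|orient'
python3 -m handwheel '[[[-0.106,-0.754,0.017],[0,0,-0.0292]],[[-0.106,-0.754,0.017],[0,0,-0.0292]],[[-0.106,-0.754,0.017],[0,0,-0.0292]],[[-0.106,-0.754,0.017],[0,0,-0.0292]]]' | grep -E 'pos|orient'
python3 -m handwheel '[[[0.033,-0.761,0.017],[0,0,-0.0292]],[[0.033,-0.761,0.017],[0,0,-0.0292]],[[0.033,-0.761,0.017],[0,0,-0.0292]],[[0.033,-0.761,0.017],[0,0,-0.0292]]]' | grep -E 'pos|orient'
python3 -m handwheel '[[[0.06,-0.2,0.017],[0,0,-0.0292]],[[0.12,-0.4,0.017],[0,0,-0.0292]],[[0.15,-0.6,0.017],[0,0,-0.0292]],[[0.171,-0.742,0.017],[0,0,-0.0292]],[[0.171,-0.742,0.017],[0,0,-0.0292]]]' | grep -E 'pos|orient'
python3 -m handwheel '[[[0,0,0],[0,0,0]],[[0,0,0],[0,0,0]]]'
python3 - <<'E'
from h import *
from plant import *
s=snapshot("wrist"); cv2.imwrite("pics/w4.png",s["color"][:,:,::-1]);w=cloud(s);H=hsv(s)
m=(H[...,0]<22)&(H[...,1]>140)&(w[...,2]>.055)&(w[...,2]<.08)&(abs(w[...,0]-.446)<.06)&(abs(w[...,1]+.3185)<.06)
c=max(comp(m,30),key=lambda x:x.sum()); print(c.sum(),np.mean(w[c],0),rect(w[c]),get_obs()["joint_pos"])
plan([.446,-.3185,.05],202)
E
```

```text
tool_pos: [0.4534, 0.1322, 0.2226]
orientation: [-180.0, -0.0, 170.2]
tool_pos: [0.4499, -0.018, 0.2188]
orientation: [-180.0, -0.0, -179.0]
tool_pos: [0.4461, -0.1704, 0.2155]
orientation: [-180.0, 0.0, -168.6]
tool_pos: [0.4422, -0.3252, 0.2112]
orientation: [-180.0, -0.1, -158.3]
clock: 14.77
tool_pos: [0.442, -0.3205, 0.2116]
orientation: [179.9, -0.0, -158.1]
force: [0.2, 1.0, -0.7]
opening: 0.0877
1368 [ 0.4476002  -0.32091193  0.06355056] (array([ 0.447 , -0.3196]), array([0.0276, 0.0458]), 21.98) [-1.53229756e+01  9.66944455e+00 -1.80925626e+01 -1.45591743e-02
 -6.22734297e+01  3.72631056e+01]
yaw -158.06664207594253 -> 202 n 1
[[-0.021,-0.001,0.809],[0.0001,-0.0001,-0.0002]]
```

View pics/w4.png

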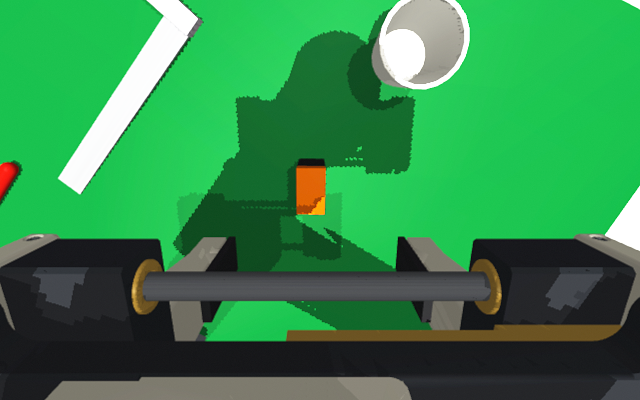

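The orange pack is at (311,187), seen clear of the cup. It measures (0.447, -0.320), yaw 22°. Now I grasp it.

```bash
python3 -m handwheel '[[[-0.023,-0.008,0.2],[0,0,0]],[[-0.023,-0.008,0.4],[0,0,0]],[[-0.023,-0.008,0.6],[0,0,0]],[[-0.023,-0.008,0.72],[0,0,0]],[[-0.023,-0.008,0.8],[0,0,0]]]' | grep -E 'pos|orient|force'
python3 -m handwheel '[[[0,0,0],[0,0,0]],[[0,0,0],[0,0,0]],[[0,0,0],[0,0,0]],[[0,0,0],[0,0,0]],[[0,0,0],[0,0,0]]]' 1 | grep -E 'pos|orient|force'
python3 -m handwheel '[[[0,0,0],[0,0,0]],[[0,0,0],[0,0,0]],[[0,0,0],[0,0,0]],[[0,0,0],[0,0,0]],[[0,0,0],[0,0,0]]]' 1
python3 -m handwheel '[[[0,0,0],[0,0,0]],[[0,0,0],[0,0,0]]]' 1
```

```text
tool_pos: [0.446, -0.3182, 0.0495]
orientation: [179.9, -0.1, -158.0]
force: [-0.5, 1.1, -0.3]
tool_pos: [0.4483, -0.3203, 0.0538]
orientation: [-179.9, 0.1, -158.0]
force: [0.1, -0.1, 0.0]
clock: 16.07
tool_pos: [0.4473, -0.3204, 0.0523]
orientation: [-180.0, 0.0, -158.1]
force: [0.1, 0.0, 1.3]
opening: 0.028
clock: 16.23
tool_pos: [0.4473, -0.3204, 0.0522]
orientation: [-180.0, 0.0, -158.1]
force: [-0.2, 0.3, 1.4]
opening: 0.0275
```

```bash
python3 -m handwheel '[[[0,0,-0.1],[0,0,0]],[[0,0,-0.3],[0,0,0]],[[0,0,-0.5],[0,0,0]],[[0,0,-0.7],[0,0,0]],[[0,0,-0.85],[0,0,0]]]'
python3 - <<'E'
from h import *
plan([.5772,-.0042,.215],167.4)
E
```

```text
clock: 16.65
tool_pos: [0.4474, -0.3205, 0.2253]
orientation: [-179.9, 0.1, -158.1]
force: [1.4, -0.7, -1.6]
opening: 0.028
yaw -158.06108208221718 -> 167.4 n 2
[[-0.597,0.612,0.026],[-0.0002,0.0002,0.0480]]
[[-0.388,0.762,0.026],[-0.0000,-0.0000,0.0480]]
```

```bash
python3 -m handwheel '[[[-0.15,0.15,0],[0,0,0.048]],[[-0.3,0.3,0],[0,0,0.048]],[[-0.45,0.46,0],[0,0,0.048]],[[-0.597,0.612,0.02],[0,0,0.048]],[[-0.597,0.612,0.026],[0,0,0.048]]]' | grep -E 'pos|orient|force'
python3 -m handwheel '[[[-0.1,0.2,0],[0,0,0.048]],[[-0.2,0.4,0],[0,0,0.048]],[[-0.3,0.6,0],[0,0,0.048]],[[-0.36,0.71,0.02],[0,0,0.048]],[[-0.388,0.762,0.026],[0,0,0.048]]]' | grep -E 'pos|orient|force'
python3 -m handwheel '[[[0,0,0.1],[0,0,0]],[[0,0,0.15],[0,0,0]],[[0,0,0.15],[0,0,0]],[[0,0,0.15],[0,0,0]]]'
python3 - <<'E'
from h import *
from plant import *
s=snapshot("wrist"); cv2.imwrite("pics/w5.png",s["color"][:,:,::-1]);w=cloud(s)
c=max(comp(abs(w[...,2]-.085)<.006,300),key=lambda x:x.sum()); print(c.sum(),np.median(w[c][:,2]),rect(w[c]))
s=snapshot("top"); w2=cloud(s)
print(get_obs()["tool_pos"],get_obs()["force"]);plan([.5775,-.0042,.15],167.4)
E
```

```text
tool_pos: [0.5134, -0.1584, 0.2166]
orientation: [179.9, 0.0, -175.3]
force: [-0.6, -0.1, -2.4]
tool_pos: [0.5786, 0.0002, 0.2107]
orientation: [180.0, -0.0, 167.5]
force: [-0.2, -1.3, -2.1]
clock: 17.82
tool_pos: [0.5764, -0.0048, 0.181]
orientation: [-179.9, -0.1, 167.3]
force: [0.4, 0.7, -2.0]
opening: 0.0279
18042 0.08491979713897474 (array([ 0.572 , -0.0278]), array([0.1005, 0.1307]), 77.3)
[ 0.57738651 -0.0046995   0.18240476] [ 0.29337067  0.08041126 -2.23198003]
yaw 167.32893082703842 -> 167.4 n 1
[[0.000,0.003,0.162],[-0.0000,0.0001,-0.0002]]
```

View pics/w5.png

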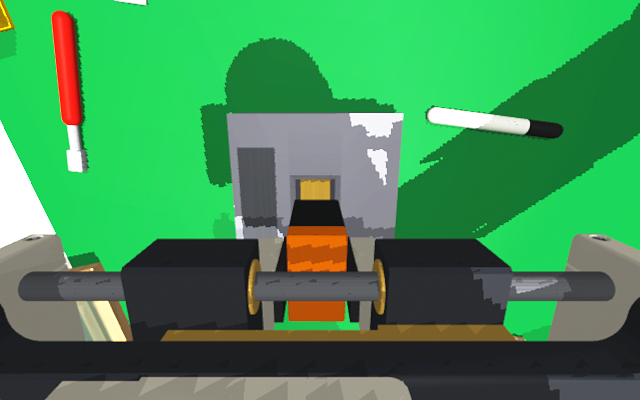

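The well (with yellow contacts) at (316,188) lines up with the pack held above it at (316,270). I lower it step by step.

```bash
python3 -m handwheel '[[[0,0,0.1],[0,0,0]],[[0,0,0.2],[0,0,0]],[[0,0,0.2],[0,0,0]],[[0,0,0.2],[0,0,0]]]' | grep -E 'pos|force'
python3 -m handwheel '[[[0,0,0.02],[0,0,0]],[[0,0,0.04],[0,0,0]],[[0,0,0.04],[0,0,0]]]' | grep -E 'pos|force'
```

```text
tool_pos: [0.5769, -0.0046, 0.142]
force: [0.2, -0.2, -1.3]
tool_pos: [0.5774, -0.004, 0.134]
force: [-1.1, 0.3, -1.8]
```

```bash
python3 -m handwheel '[[[0,0,0.02],[0,0,0]],[[0,0,0.03],[0,0,0]],[[0,0,0.03],[0,0,0]]]' | grep -E 'pos|force'
```

```text
tool_pos: [0.577, -0.004, 0.1274]
force: [-0.1, -0.2, -2.1]
```

No contact with the chamfer; it is going in.

```bash
python3 -m handwheel '[[[0,0,0.025],[0,0,0]],[[0,0,0.04],[0,0,0]],[[0,0,0.04],[0,0,0]]]' | grep -E 'pos|force'
python3 -m handwheel '[[[0,0,0.02],[0,0,0]],[[0,0,0.03],[0,0,0]],[[0,0,0.03],[0,0,0]]]' | grep -E 'pos|force'
```

```text
tool_pos: [0.5767, -0.004, 0.1188]
force: [-0.5, -0.3, -1.2]
tool_pos: [0.5769, -0.004, 0.1131]
force: [-0.1, -0.4, -1.8]
```

```bash
python3 -m handwheel '[[[0,0,0.01],[0,0,0]],[[0,0,0.015],[0,0,0]],[[0,0,0.015],[0,0,0]]]' | grep -E 'pos|force'
```

```text
tool_pos: [0.5771, -0.004, 0.1105]
force: [-0.8, 1.2, -1.3]
```

```bash
python3 -m handwheel '[[[0,0,0.012],[0,0,0]],[[0,0,0.012],[0,0,0]],[[0,0,0.012],[0,0,0]]]' | grep -E 'pos|force'
```

```text
tool_pos: [0.5776, -0.0039, 0.1088]
force: [-1.2, -0.3, 2.8]
```

The foot is on the carriage (net +4–5 N against the hanging weight). I release, rise and close the fingers.

```bash
python3 -m handwheel '[[[0,0,0],[0,0,0]],[[0,0,0],[0,0,0]],[[0,0,0],[0,0,0]],[[0,0,0],[0,0,0]],[[0,0,0],[0,0,0]]]' -0.1 | grep -E 'pos|force|open'
python3 -m handwheel '[[[0,0,-0.1],[0,0,0]],[[0,0,-0.25],[0,0,0]],[[0,0,-0.4],[0,0,0]],[[0,0,-0.45],[0,0,0]],[[0,0,-0.45],[0,0,0]]]' | grep -E 'pos|force|open'
python3 -m handwheel '[[[0,0,0],[0,0,0]],[[0,0,0],[0,0,0]],[[0,0,0],[0,0,0]],[[0,0,0],[0,0,0]],[[0,0,0],[0,0,0]]]' 1 | grep -E 'pos|force|open'
python3 -m handwheel '[[[0,0,0],[0,0,0]],[[0,0,0],[0,0,0]],[[0,0,0],[0,0,0]]]' 1 
python3 - <<'E'
from h import *
from plant import *
s=snapshot("wrist");w=cloud(s);H=hsv(s)
m=(H[...,0]<22)&(H[...,1]>140)&(w[...,2]>.095)&(w[...,2]<.14)&(abs(w[...,0]-.577)<.06)&(abs(w[...,1])<.06)
for c in comp(m,30): print(c.sum(),np.mean(w[c],0),rect(w[c]))
plan([.5773,-.0042,.142],167.4)
E
```

```text
tool_pos: [0.5772, -0.004, 0.1083]
force: [0.4, 0.3, 0.1]
opening: 0.0479
tool_pos: [0.579, -0.0036, 0.2018]
force: [0.0, 0.3, 0.5]
opening: 0.0481
tool_pos: [0.5769, -0.004, 0.1974]
force: [-0.0, 0.2, -0.8]
opening: 0.0203
clock: 21.25
tool_pos: [0.5772, -0.004, 0.1982]
orientation: [-180.0, -0.0, 167.4]
force: [-0.3, -0.6, 0.3]
opening: 0.0024
1986 [ 0.57685672 -0.00825959  0.12025674] (array([ 0.5779, -0.0035]), array([0.0458, 0.0277]), 77.67)
yaw 167.37045533541288 -> 167.4 n 1
[[-0.001,-0.001,0.281],[-0.0000,-0.0000,-0.0001]]
```

```bash
python3 -m handwheel '[[[0,0,0.14],[0,0,0]],[[0,0,0.25],[0,0,0]],[[0,0,0.28],[0,0,0]],[[0,0,0.28],[0,0,0]],[[0,0,0.28],[0,0,0]]]' | grep -E 'pos|force'
python3 -m handwheel '[[[0,0,0.015],[0,0,0]],[[0,0,0.03],[0,0,0]],[[0,0,0.045],[0,0,0]],[[0,0,0.06],[0,0,0]],[[0,0,0.06],[0,0,0]]]' | grep -E 'pos|force'
python3 -m handwheel '[[[0,0,0.015],[0,0,0]],[[0,0,0.03],[0,0,0]],[[0,0,0.045],[0,0,0]],[[0,0,0.06],[0,0,0]],[[0,0,0.06],[0,0,0]]]' | grep -E 'pos|force'
```

```text
tool_pos: [0.5777, -0.004, 0.1429]
force: [-0.6, -0.4, 0.5]
tool_pos: [0.5778, -0.0038, 0.1307]
force: [1.0, 0.7, 3.8]
tool_pos: [0.5779, -0.0038, 0.1188]
force: [0.8, 0.8, 4.9]
```

```bash
python3 -m handwheel '[[[0,0,0.01],[0,0,0]],[[0,0,0.02],[0,0,0]],[[0,0,0.02],[0,0,0]]]' | grep -E 'pos|force'
```

```text
tool_pos: [0.5779, -0.0038, 0.1149]
force: [0.2, 1.0, 6.3]
```

```bash
python3 -m handwheel '[[[0,0,0.01],[0,0,0]],[[0,0,0.02],[0,0,0]],[[0,0,0.03],[0,0,0]],[[0,0,0.03],[0,0,0]]]' | grep -E 'pos|force'
```

```text
tool_pos: [0.5779, -0.0038, 0.109]
force: [-0.0, 0.5, 6.1]
```

```bash
python3 -m handwheel '[[[0,0,0.01],[0,0,0]],[[0,0,0.015],[0,0,0]],[[0,0,0.015],[0,0,0]]]' | grep -E 'pos|force'
```

```text
tool_pos: [0.578, -0.0038, 0.1062]
force: [-0.4, 0.8, 7.5]
```

```bash
python3 -m handwheel '[[[0,0,0.005],[0,0,0]],[[0,0,0.005],[0,0,0]]]' | grep -E 'pos|force'
python3 -m handwheel '[[[0,0,0.005],[0,0,0]],[[0,0,0.005],[0,0,0]]]' | grep -E 'pos|force'
```

```text
tool_pos: [0.578, -0.0038, 0.1053]
force: [-1.1, 0.1, 7.4]
tool_pos: [0.578, -0.0038, 0.1043]
force: [-0.8, 0.2, 7.7]
```

```bash
python3 -m handwheel '[[[0,0,0.004],[0,0,0]],[[0,0,0.004],[0,0,0]]]' | grep -E 'pos|force'
```

```text
tool_pos: [0.578, -0.0038, 0.1036]
force: [-0.9, -0.1, 8.1]
```

```bash
python3 -m handwheel '[[[0,0,0.003],[0,0,0]],[[0,0,0.003],[0,0,0]]]' | grep -E 'pos|force'
python3 -m handwheel '[[[0,0,0.003],[0,0,0]],[[0,0,0.003],[0,0,0]]]' | grep -E 'pos|force'
```

```text
tool_pos: [0.5781, -0.0039, 0.1032]
force: [-1.2, 0.7, 9.2]
tool_pos: [0.5782, -0.0039, 0.1029]
force: [-2.0, 1.0, 12.6]
```

```bash
python3 -m handwheel '[[[0,0,0.003],[0,0,0]],[[0,0,0.003],[0,0,0]]]' | grep -E 'pos|force'
```

```text
tool_pos: [0.5784, -0.0039, 0.1027]
force: [-2.4, 1.1, 14.6]
```

```bash
python3 -m handwheel '[[[0,0,0.003],[0,0,0]],[[0,0,0.003],[0,0,0]]]' | grep -E 'pos|force'
python3 -m handwheel '[[[0,0,-0.04],[0,0,0]],[[0,0,-0.08],[0,0,0]],[[0,0,-0.2],[0,0,0]],[[0,0,-0.4],[0,0,0]],[[0,0,-0.6],[0,0,0]]]'
python3 -m handwheel '[[[0,0,0],[0,0,0]],[[0,0,0],[0,0,0]],[[0,0,0],[0,0,0]],[[0,0,0],[0,0,0]],[[0,0,0],[0,0,0]]]'
python3 - <<'E'
from h import *
from plant import *
s=snapshot("wrist");w=cloud(s);H=hsv(s);cv2.imwrite("pics/w6.png",s["color"][:,:,::-1])
m=(H[...,0]<22)&(H[...,1]>140)&(w[...,2]>.08)&(w[...,2]<.14)&(abs(w[...,0]-.577)<.06)&(abs(w[...,1])<.06)
for c in comp(m,30): print(c.sum(),np.mean(w[c],0),rect(w[c]))
s=snapshot("top");w=cloud(s);H=hsv(s);cv2.imwrite("pics/top9.png",s["color"][:,:,::-1])
m=(H[...,0]>55)&(H[...,0]<85)&(H[...,1]>120)&(w[...,2]>.05)&(w[...,2]<.1)
for c in comp(m,20): print("green",c.sum(),np.nanmean(w[c],0),rect(w[c]))
E
```

```text
tool_pos: [0.5785, -0.0039, 0.1025]
force: [-3.3, -0.1, 16.4]
clock: 24.97
tool_pos: [0.5759, -0.0043, 0.2204]
orientation: [-179.9, -0.2, 167.4]
force: [1.7, 1.0, 0.5]
opening: 0.0007
clock: 25.38
tool_pos: [0.5765, -0.0041, 0.2189]
orientation: [-179.9, -0.1, 167.4]
force: [0.0, 0.7, -0.8]
opening: 0.0004
1751 [ 0.57804656 -0.00486855  0.10419156] (array([0.5799, 0.0007]), array([0.0546, 0.0291]), 76.69)
```

View pics/top9.png

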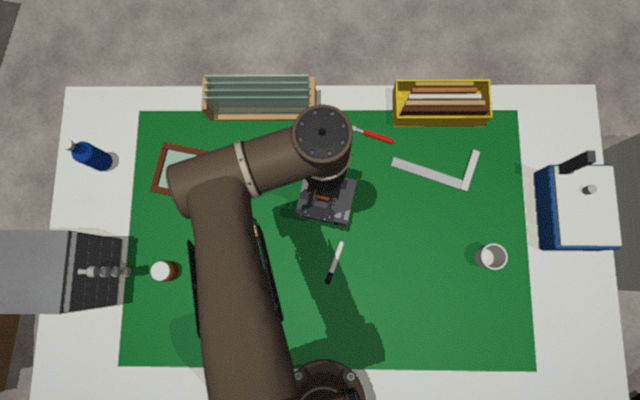

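The orange cap is at z 0.104, so it is latched. In the top view the arm hides the tray, so I check the green pack with the side camera and then hand in.

```bash
python3 - <<'E'
from h import *
from plant import *
s=snapshot("side");w=cloud(s);H=hsv(s)
for nm,m in dict(green=(H[...,0]>55)&(H[...,0]<85)&(H[...,1]>120)&(w[...,2]>.055)&(w[...,2]<.1),orange=(H[...,0]<22)&(H[...,1]>150)&(w[...,2]>.09)&(w[...,2]<.13)&(w[...,0]<.7)).items():
    for c in comp(m,15): print(nm,c.sum(),np.nanmean(w[c],0),np.nanmedian(w[c][:,2]),rect(w[c]))
cv2.imwrite("pics/side9.png",s["color"][:,:,::-1])
E
```

```text
green 61 [0.45895209 0.28599416 0.06782681] 0.06888387138217203 (array([0.4581, 0.2895]), array([0.0501, 0.0262]), 57.82)
orange 97 [ 0.57384951 -0.00995832  0.10211588] 0.10382912120565078 (array([ 0.5763, -0.0056]), array([0.0486, 0.025 ]), 79.9)
```

View pics/side9.png

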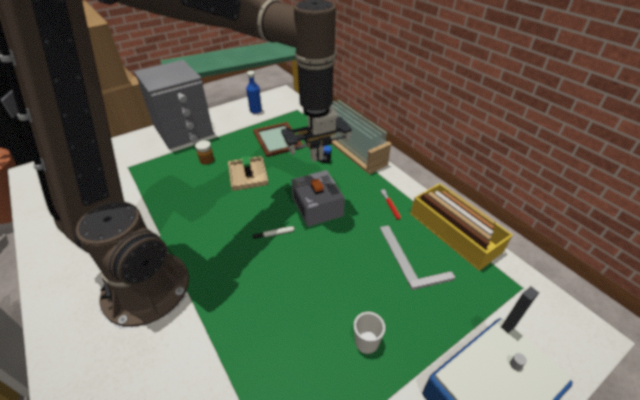

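The side view shows the green pack standing in the tray at (248,168), cap at 0.069 m as expected. The orange pack is down in the charger at (318,186), and the other items are where they were.

```bash
python3 -c "
from plant import *
print(close_job(), get_obs()['clock'])"
```

```text
the job is handed in; nothing more can be done
the job is handed in; nothing more can be done
```

The job is done and handed in, at about 25.5 s on the robot's clock. The green pack stands in the tray and the orange pack is latched down in the charger.

- **Green pack:** I pressed it to the stop, about 15 mm down, with a peak of about 18.6 N. That is just over the 14–18 N of a sure press but well under the 32 N that breaks the catch. It popped up to 0.120 m, and I lifted it out and stood it upright near the middle of the tray. Its cap is at 0.069 m, the right height for standing on the tray floor.
- **Orange pack:** It went into the well without touching the sides. I pressed it to the stop with about 16.4 N and let go. Its cap stayed at 0.104 m, 1 mm below the nominal latched height of 0.105 m and within camera accuracy.
- **Final checks:** The arm is clear, with about 10 cm between the fingertips and the orange cap. Everything else looked unmoved in the final top and side views. In the top view the arm hid the tray, part of the frame and the blue pack, so I relied on the side camera for those. No check failed.

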